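# Clamp the sample canister and hold the tumbler's index plunger out

## Robot

A 7-joint arm with a two-finger parallel gripper is mounted at the origin on the work surface. World frame = base frame: x ahead of the robot, y to its left, z up, the work surface at z = 0. Lengths are in mm, angles in rad, forces in N, time in s.
With the tool pointing down it reaches from about 350 to 900 mm from the base axis. Payload 19.9 kg.
Tool frame: the origin (TCP) lies between the finger pads, 19 mm behind the fingertips; this is the grasp point; z points along the fingers, y is the line along which they close (so a half turn about z gives the same grasp; the last joint's range is limited). The gripper opens to 94 mm and grips with 3 to 60 N. Pads are 16 mm wide; open, the fingers measure 119 mm over their backs; the gripper's body (75 mm by 177 mm) begins 78 mm behind the grasp point.
Start: joints at [-1.179, 0.417, -0.01, 1.614, 0.005, 1.111, -0.053], TCP at [262.121, 567.356, 224.225] pointing down, gripper open.
Joint ranges: [-2.81, 2.81], [-0.39, 2.02], [-1.27, 1.25], [0.06, 2.57], [-1.19, 4.33], [0.19, 2], [-2.82, 2.82]. Speed limits (rad/s): [1.89, 1.89, 2.39, 2.39, 3.01, 3.01, 3.01].

## Interface

Orientations are given as a unit quaternion [w, x, y, z].
In Python, from bench import env gives the robot as it stands.
- The arm moves only by the tool jog_arm, never from a script. Its argument "motion" is a list of rows, each an object with "linear": the shift along the world's x, y, z in cm, a list of three; "spin": the turn about the world's z in degrees; "claw": the opening, from 0 (shut) to 1 (fully open). In form: [{"linear": [x, y, z], "spin": spin, "claw": claw}, ...]. A call has 1 to 5 rows; each row is the pose to reach, as a shift and turn from the pose commanded when the call began; what a row does not reach only later rows make up. A row lasts 1/10 s, in which the tool goes at most 50 mm and 8.59 degrees, less where a joint would pass 70% of its speed; a pose out of reach is approached as far as the arm can. A call with a gripper value outside its range is refused whole. The fingers move at their own pace and stop on an object; "newtons" is the grip in N (left out, the last holds). Time passes only in rows, so rows that repeat a pose let the fingers close. It gives the time, the measured TCP pose, the force, the opening and the grip force at its end, in the units of the state.
- env.sense(): the state, without advancing time (a new reading comes with each control period).
- env.capture(name): name is "side" or "top" or "wrist"; returns the picture (480x640x3 uint8, blue, green, red); there is no depth.
- env.get_calibration(name): a dict with "fx", "fy", "cx", "cy" (pixels), "k1" (the pictures are not rectified: a ray, as slopes to the right and down, at radius r is drawn at 1 + k1 r^2 times it, then the intrinsics apply), "R" (3x3) and "t" (3): a world point X has camera coordinates R X + t. Camera axes: x right, y down, z forward; pixel columns grow to the right and rows downward; lengths in mm; the calibration is good to about 2 mm. A picture is of the moment at which its call begins: read the wrist's pose just before it. get_calibration takes no time and is no camera call; for the wrist camera it gives the pose at the moment of the call.
- env.hand_in(): hands the job in; it is judged then, once.
The state is a dict: "clock": time; "joints": joint angles; "qd": joint speeds; "joint_efforts": joint torques, N m; "tcp_pos": TCP position; "tool_rot": TCP orientation; "contact_force": force on the tool from outside, world axes, zero at the start; "ft_torque": the same for the moment, N m; "width": finger opening in mm; "finger_force": force on a finger pad.
Only numpy, scipy, OpenCV 4.12 (cv2) and the standard library are available. Lean on these libraries where they do the work, as an engineer would, in place of code of your own. Each camera call takes 0.05 s, during which the arm holds its last target. There are 200 camera calls.

## Task

Make the canister tumbler ready to be turned: first slide the clamp's moving jaw shut on the steel canister until both jaws bear firmly on it, and leave it clamped. Then pull the black knob of the index plunger straight out to its stop, so that the pin is clear of its hole in the index disc, and finish while holding it there, because it springs back: I will swing the cradle round myself, so leave the cradle level, and do not disturb the other things on the bench.

Things in the scene. Friction and masses are not known exactly. Their poses are not given: they have to be found in the camera images.
- tumbler: Bench tumbler for pellet samples: cream bed 220 x 460 mm, drive housing (202 mm high) at its -y end, bearing pillar (90 x 18 mm, 201 mm high, y 0.1325 to 0.1505) at its +y end. Fixed. Origin on the bench under the cradle; z up; y along the cradle's axle (130 mm up) from housing to pillar: the jaw shuts towards its -y, the plunger pulls out towards its +y.
- canister: Closed steel sample canister, upright, 60 mm diameter (lid 62 mm), 85 mm high, 0.35 kg or so. Origin at the centre of its underside. It stands loose on the cradle's platform (85 mm above the bench), between the two jaws, up to 12 mm short of the fixed jaw; the jaw can push it along.
- fixed_jaw: Fixed jaw of the clamp on the cradle, on the housing side of the canister: a shallow steel V facing the tumbler's +y, 48 mm high. Origin on the platform, where the axis of a canister seated in the V stands.
- jaw_handle: Black upright handle of the moving jaw, gripped from above: 24 mm along the tumbler's x, 14 mm along its y, from 34 mm below the origin to 20 mm above. Origin about 165 mm above the bench, a good place for the TCP. The jaw block below (74 mm along x) tops out 31 mm below the origin; the canister's lid 5 mm above it.
- jaw (a joint): Travel of the moving jaw along its guide bars, m: 0 fully open, growing as it shuts towards the tumbler's -y; about 0.050 when both jaws bear on the canister (0.065 end stop). It drags with about 8 N of friction and stays where it is left, self-locking, still gripping what it was pushed against.
- pull_knob: Black round knob of the index plunger, outside the pillar, axis along the tumbler's y, 175 mm above the bench: barrel 25 mm diameter, 23 mm long, with a 31 mm flange 5 mm thick at the outer end. Origin on the axis, mid-barrel, at tumbler y = 0.1895 when the pin is home. Free air round and below; grip it from above across its sides (along the tumbler's x).
- plunger (a joint): Pull of the index plunger, m: 0 with the 8 mm pin home in the disc, 0.012 pulled out to its stop (the pin is clear of the hole from 0.008). The spring pulls it home: about 7 N at 0 and 15 N at the stop.
- cradle (a joint): Angle of the cradle about its axle, rad: 0 level as locked by the pin. Once the pin is out it can turn, against a little bearing friction.
- spare_can: Bystander: a second canister like the first, standing on the bench. Origin under its centre.
- sieve: Bystander: round hand sieve, 150 mm across, 38 mm high, on the bench beyond the knob. Origin under its centre.
- bowl: Bystander: steel bowl, 100 mm across, 40 mm high, on the bench on the robot's side of the tumbler. Origin under its centre.
Things that resemble listed ones, but are neither listed nor needed, are in the scene too. Leave any brown or turquoise look-alike of the canister alone.

How it is judged:
By the outcome, as a careful person would: the job done as asked, in the order asked, and still so for the second after the job is handed in, while the arm keeps its last pose, push and grip.
It also fails if it takes over 43 s, if anything falls off the work surface, if the arm or the gripper's body presses on something with over 40 N, if the wrist force passes 120 N, or if a joint passes its speed limit or range.

## Working session

There is one attempt and no reset: what is moved stays moved. The work goes in short steps, Python scripts to look and compute and a tool call to move; the robot and the scene stay as the last step left them, time stands still between calls to the robot, and variables do not carry over. Pictures are saved under pics/ and viewed, at most 10 in all, crops included, and the job is handed in when it is done.

Besides the shell and the picture viewer there is one more tool, called after "Request:" as a command line: name --argument value ..., lists and objects as JSON in quotes. jog_arm: Moves the arm, as the interface text tells. Its arguments: {"type":"object","properties":{"motion":{"type":"array","items":{"type":"object","properties":{"linear":{"type":"array","items":{"type":"number"}},"spin":{"type":"number"},"claw":{"type":"number"}}}},"newtons":{"type":"number"}},"required":["motion"]}

```bash
ls; mkdir -p pics; python3 - <<'E'
from bench import env
import cv2,numpy as np
s=env.sense();print({k:np.round(v,3).tolist() for k,v in s.items()})
for n in ("side","top"):
    im=env.capture(n);cv2.imwrite(f"pics/{n}0.png",im)
    c=env.get_calibration(n);print(n,{k:np.round(v,4).tolist() for k,v in c.items()}, "cam pos",(-np.array(c["R"]).T@np.array(c["t"])).round(1))
E
```

```text
pics
{'clock': 0.0, 'joints': [-1.179, 0.418, -0.01, 1.614, 0.005, 1.111, -0.053], 'qd': [-0.001, 0.001, 0.0, 0.0, 0.001, -0.001, 0.001], 'joint_efforts': [0.002, -85.127, 0.64, -42.599, -0.049, 0.019, 0.0], 'tcp_pos': [261.996, 567.033, 223.623], 'tool_rot': [-0.0, 0.215, 0.977, -0.001], 'contact_force': [0.442, 0.212, 0.165], 'ft_torque': [0.057, 0.001, -0.015], 'finger_force': 0.0, 'width': 94.221}
side {'fx': 526.229, 'fy': 526.229, 'cx': 322.8777, 'cy': 243.8493, 'k1': -0.0881, 'R': [[0.6214, 0.7834, 0.0145], [0.4762, -0.3629, -0.8009], [-0.6222, 0.5046, -0.5986]], 't': [-427.3448, -135.0902, 1457.1902]} cam pos [1236.5 -449.5  770.2]
top {'fx': 554.3246, 'fy': 554.3246, 'cx': 320.5778, 'cy': 237.6798, 'k1': -0.0397, 'R': [[0.0227, -0.9997, -0.0045], [-0.994, -0.0221, -0.1073], [0.1071, 0.0069, -0.9942]], 't': [76.3593, 596.7317, 1209.1862]} cam pos [ 461.9   81.2 1266.6]
```

View pics/top0.png

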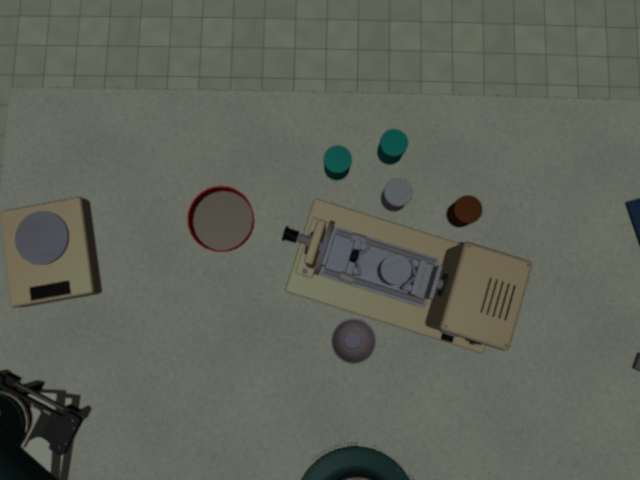

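View pics/side0.png

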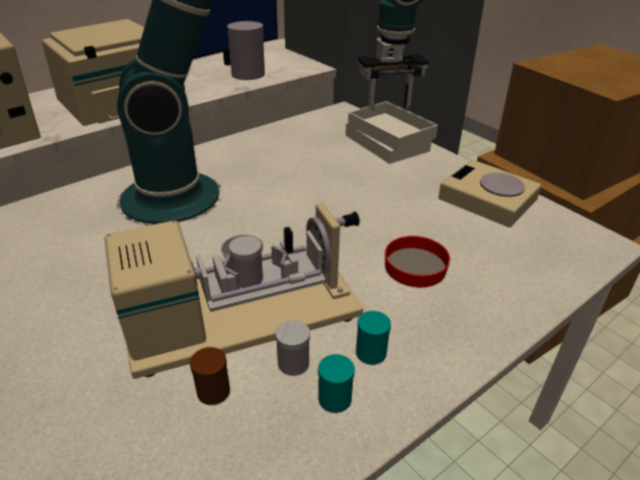

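The top view shows the tumbler's housing at about (487,297), the steel canister in the clamp at (396,269), the black jaw handle at (354,255) and the knob at (290,234). The look-alikes are the spare can at (397,193), two turquoise cans at (338,160) and (393,143), and a brown can at (465,210). The canister meant is the steel one between the jaws. In the side view the handle is at (289,240) and the knob at (350,219).

```bash
cat > h.py <<'E'
import numpy as np,cv2
def ray(c,p):
    K=np.array([[c["fx"],0,c["cx"]],[0,c["fy"],c["cy"]],[0,0,1.]])
    d=cv2.undistortPoints(np.array([[p]],float),K,np.array([c["k1"],0,0,0.]))[0,0]
    R=np.array(c["R"]);t=np.array(c["t"])
    return -R.T@t, R.T@np.array([d[0],d[1],1.])
def onz(c,p,z):
    o,d=ray(c,p);return o+d*(z-o[2])/d[2]
def tri(c1,p1,c2,p2):
    o1,d1=ray(c1,p1);o2,d2=ray(c2,p2)
    s=np.linalg.lstsq(np.c_[d1,-d2],o2-o1,rcond=None)[0]
    a,b=o1+s[0]*d1,o2+s[1]*d2
    return (a+b)/2,np.linalg.norm(a-b)
def blobs(im,roi,th,amin=15):
    x0,y0,x1,y1=roi
    m=(im[y0:y1,x0:x1].max(2)<th).astype(np.uint8)
    n,l,s,c=cv2.connectedComponentsWithStats(m)
    return [(s[i][:5]+[x0,y0,0,0,0],c[i]+[x0,y0]) for i in range(1,n) if s[i][4]>=amin]
E
python3 - <<'E'
from bench import env
import cv2,numpy as np
from h import *
T=cv2.imread("pics/top0.png");S=cv2.imread("pics/side0.png")
ct,cs=env.get_calibration("top"),env.get_calibration("side")
for nm,im,roi in(("topknob",T,(270,215,312,255)),("tophandle",T,(340,235,372,275)),("sideknob",S,(330,200,370,240)),("sidehandle",S,(275,220,300,262))):
    for th in (25,35):
        for b in blobs(im,roi,th): print(nm,th,b[0],b[1].round(1))
a=cv2.resize(T[190:350,270:540],None,fx=2.9,fy=2.9,interpolation=cv2.INTER_CUBIC)
cv2.imwrite("pics/cropT.png",cv2.convertScaleAbs(a,alpha=1.8))
a=cv2.resize(S[190:310,190:370],None,fx=4.4,fy=4.4,interpolation=cv2.INTER_CUBIC)
cv2.imwrite("pics/cropS.png",cv2.convertScaleAbs(a,alpha=1.6))
E
```

```text
topknob 25 [283 228  15  14 132] [290.  234.6]
topknob 35 [283 227  15  15 149] [290.  234.5]
tophandle 25 [350 250   8  12  64] [353.8 255.4]
tophandle 35 [350 250   9  12  75] [353.9 255.3]
sideknob 25 [344 213  14  13 119] [351.3 219.5]
sideknob 35 [344 213  15  13 136] [351.4 219.4]
sidehandle 25 [285 229   8  24 147] [288.1 240.4]
sidehandle 35 [285 228   8  25 160] [288.  240.3]
```

View pics/cropT.png

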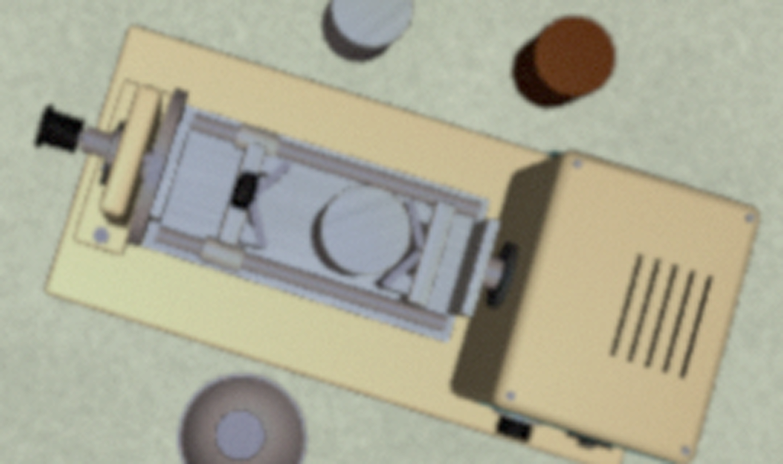

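View pics/cropS.png

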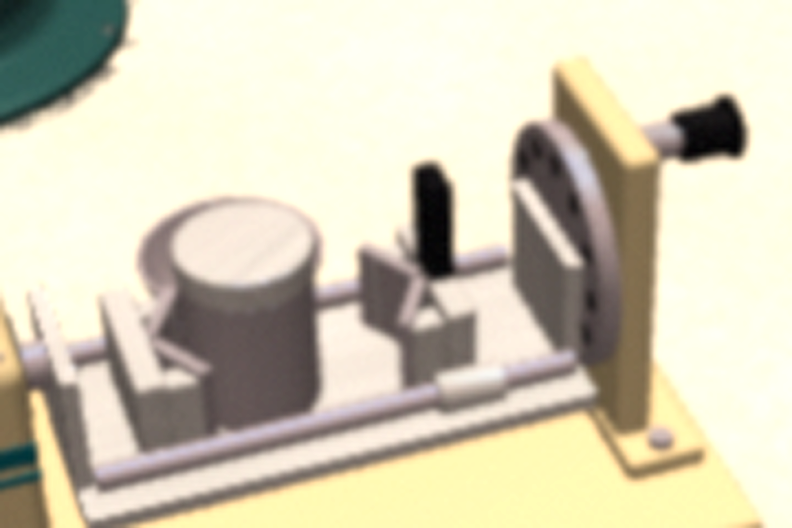

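The crops confirm it. The steel canister lies in the clamp between the two Vs (top crop (365,228)). The handle is the black bar on the moving jaw (245,188), and the knob sits outside the pillar (60,128), with its flange at the outer end.

```bash
python3 - <<'E'
from bench import env
import cv2,numpy as np
from h import *
ct,cs=env.get_calibration("top"),env.get_calibration("side")
K=tri(ct,(290,234.5),cs,(351.4,219.4));H=tri(ct,(353.9,255.3),cs,(288,240.3));
print("knob",K,onz(ct,(290,234.5),178),"handle",H,onz(ct,(353.9,255.3),183))
u=lambda p:(p[0]/2.9+270,p[1]/2.9+190)
print("lid",onz(ct,u((365,226)),170))
A,B,C,D=[onz(ct,u(p),20) for p in((133,27),(45,291),(557,155),(500,425))]
print("bed edges deg",[np.degrees(np.arctan2(*(q-p)[[1,0]])).round(2) for p,q in((C,A),(D,B),(B,A))],"width",np.linalg.norm(A-B),A,B)
d=K[0]-H[0];print("axis knob-handle",d,np.degrees(np.arctan2(d[1],d[0])))
# edge fit on upper bed edge
T=cv2.imread("pics/top0.png").astype(float)
sat=T.max(2)-T.min(2)
print(env.sense()["clock"])
E
```

```text
knob (array([585.36056822, 150.45336928, 172.91837823]), np.float64(2.075288368606276)) [584.13969117 149.31711526 178.        ] handle (array([547.38525655,  21.09198997, 155.95494709]), np.float64(0.20949188095804266)) [545.3600171   22.63952827 183.        ]
lid [523.14881498 -61.49405305 170.        ]
bed edges deg [np.float64(74.29), np.float64(74.94), np.float64(-16.87)] width 217.467560735014 [683.89400205 102.57204886  20.        ] [475.78303861 165.67487658  20.        ]
axis knob-handle [ 37.97531167 129.36137931  16.96343114] 73.63987712286175
0.1
```

Both views agree:

| Item | World position (mm) | Check |
|---|---|---|
| Tumbler +y heading | about 74° | |
| Handle | (546.5, 21.5) | Triangulated z of 156 fits the handle's mid-height of 158 |
| Knob | (584, 148) | z of 173, against 175 given |

Next I move above the handle, turning about -81° so the fingers close along the tumbler's x.

Request:
jog_arm --motion '[{"linear": [2, -4, 4], "spin": -7, "claw": 1}, {"linear": [4, -8, 8], "spin": -14, "claw": 1}, {"linear": [6, -12, 8], "spin": -21, "claw": 1}, {"linear": [8, -16, 8], "spin": -27, "claw": 1}, {"linear": [10, -20, 8], "spin": -33, "claw": 1}]'

```text
clock: 0.6
tcp_pos: [362.5, 365.9, 304.6]
tool_rot: [-0.0, 0.485, 0.874, 0.0]
contact_force: [1.6, 0.4, -0.3]
width: 93.8
finger_force: 0.0
```

Request:
jog_arm --motion '[{"linear": [2, -4, 0], "spin": -6, "claw": 1}, {"linear": [4, -8, 0], "spin": -12, "claw": 1}, {"linear": [6, -12, 0], "spin": -18, "claw": 1}, {"linear": [8, -16, 0], "spin": -24, "claw": 1}, {"linear": [10, -20, 0], "spin": -30, "claw": 1}]'

```text
clock: 1.1
tcp_pos: [462.3, 165.9, 304.2]
tool_rot: [-0.0, 0.695, 0.719, -0.0]
contact_force: [1.4, 0.3, -0.2]
width: 94.2
finger_force: 0.0
```

Request:
jog_arm --motion '[{"linear": [2, -4, 0], "spin": -6, "claw": 1}, {"linear": [4, -8, 0], "spin": -12, "claw": 1}, {"linear": [6, -11, 0], "spin": -18, "claw": 1}, {"linear": [8.4, -14.5, 0], "spin": -18.2, "claw": 1}, {"linear": [8.4, -14.5, 0], "spin": -18.2, "claw": 1}]'

```text
clock: 1.6
tcp_pos: [547.4, 17.8, 303.9]
tool_rot: [0.001, 0.8, 0.599, -0.001]
contact_force: [-1.1, 0.1, -0.4]
width: 94.2
finger_force: 0.0
```

```bash
python3 - <<'E'
from bench import env
import cv2,numpy as np
s=env.sense();c=env.get_calibration("wrist")
im=env.capture("wrist");cv2.imwrite("pics/w1.png",im)
print(s["tcp_pos"].round(1) if hasattr(s["tcp_pos"],'round') else s["tcp_pos"],c)
import pickle;pickle.dump(c,open("w1.pkl","wb"))
E
```

```text
[547.4  17.8 303.9] {'fx': 399.02757568632927, 'fy': 399.02757568632927, 'cx': 318.1350895396831, 'cy': 242.41273529273732, 'k1': -0.061246315830725075, 'R': array([[ 9.59731994e-01, -2.80917050e-01,  3.32653462e-04],
       [-2.69001953e-01, -9.18682448e-01,  2.89241263e-01],
       [-8.09471997e-02, -2.77683579e-01, -9.57256173e-01]]), 't': array([-520.96173301,  109.96237586,  517.87518906])}
```

View pics/w1.png

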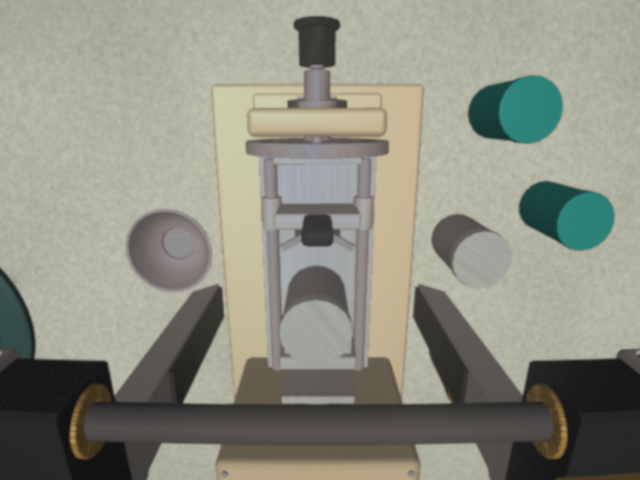

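The wrist view shows the handle at (318,230), the knob's flange at (317,22) with its barrel at (317,45), and the canister lid at (316,330). All lie on one column line, so the tool is well aligned with the tumbler.

```bash
python3 - <<'E'
import cv2,numpy as np,pickle
from h import *
c=pickle.load(open("w1.pkl","rb"));im=cv2.imread("pics/w1.png")
print("cam",ray(c,(318,242))[0].round(1))
for th in(45,60):
  for roi in((290,205,350,260),(285,8,350,75)):
    for b in blobs(im,roi,th,60):print(th,b[0],b[1].round(1))
g=im.max(2);print("col318",g[205:255,318].tolist())
print("row220",g[220,295:342].tolist())
print("row235",g[235,295:342].tolist())
print("knob rows",g[50,290:345].tolist())
for p in((290+0,0),):pass
E
```

```text
cam [571.5  98.5 464.1]
60 [303 216  29  20 411] [317.2 224.2]
60 [303 236  29   9 110] [317.4 241.7]
60 [ 296   18   43   48 1121] [318.3  38.4]
col318 [98, 97, 97, 98, 98, 99, 99, 98, 94, 83, 68, 58, 55, 56, 55, 56, 56, 56, 55, 52, 53, 56, 55, 55, 56, 59, 59, 63, 63, 64, 65, 64, 66, 62, 63, 63, 60, 58, 58, 58, 74, 111, 147, 164, 166, 165, 164, 165, 164, 164]
row220 [175, 175, 173, 175, 173, 173, 166, 148, 111, 73, 59, 54, 56, 57, 55, 55, 57, 56, 55, 55, 54, 54, 56, 56, 55, 55, 55, 54, 58, 55, 56, 55, 54, 54, 58, 74, 109, 146, 165, 173, 172, 171, 172, 170, 171, 170, 172]
row235 [116, 98, 100, 110, 116, 109, 87, 66, 61, 63, 65, 65, 66, 64, 66, 67, 68, 65, 66, 67, 67, 66, 67, 65, 64, 65, 67, 66, 66, 65, 66, 67, 66, 65, 61, 58, 59, 71, 96, 115, 115, 109, 97, 95, 105, 131, 156]
knob rows [185, 183, 181, 178, 176, 177, 177, 169, 137, 95, 65, 59, 59, 58, 57, 58, 60, 56, 58, 61, 60, 61, 64, 61, 64, 59, 62, 61, 63, 61, 57, 59, 57, 55, 57, 55, 54, 55, 52, 55, 55, 51, 54, 57, 81, 124, 159, 174, 182, 184, 185, 185, 182, 180, 179]
```

```bash
python3 - <<'E'
import numpy as np,pickle
from h import *
c=pickle.load(open("w1.pkl","rb"))
a,b=onz(c,(317.3,230.5),185),onz(c,(317.3,245),185)
w=onz(c,(332.3,238),185)-onz(c,(302.5,238),185)
print("edges",a.round(1),b.round(1),"thick",np.linalg.norm(a-b).round(1),"width",np.linalg.norm(w).round(1),np.degrees(np.arctan2(w[1],w[0])))
H=(a+b)/2
# knob: silhouette centre line, flange far-edge row 18, barrel near edge row 66
k1,k2=onz(c,(316.7,50),175),onz(c,(316.7,66),175);f=onz(c,(317,18),185)
print("H",H.round(1),"knob",k1.round(1),k2.round(1),"flange",f.round(1))
d=k1-H;print("ang",np.degrees(np.arctan2(d[1],d[0])))
lid=onz(c,(316,330),170);print("lid",lid.round(1))
E
```

```text
edges [549.8  26.3 185. ] [546.7  15.8 185. ] thick 11.0 width 21.7 -16.32062433729188
H [548.3  21.1 185. ] knob [583.9 144.  175. ] [581.1 134.3 175. ] flange [589.  160.7 185. ]
ang 73.84128020522981
lid [523.7 -59.  170. ]
```

Handle is at about (547.5, 21) with the tumbler's axis at 73.8°, and the tool's closing line is within 0.3° of its x. I descend with the fingers half open and grip.

Request:
jog_arm --motion '[{"linear": [0, 0.3, -4], "spin": 0, "claw": 0.55}, {"linear": [0, 0.3, -8], "spin": 0, "claw": 0.55}, {"linear": [0, 0.3, -11], "spin": 0, "claw": 0.55}, {"linear": [0, 0.3, -13], "spin": 0, "claw": 0.55}, {"linear": [0, 0.3, -13.9], "spin": 0, "claw": 0.55}]' --newtons 20

```text
clock: 2.15
tcp_pos: [544.7, 26.6, 163.4]
tool_rot: [-0.001, 0.798, 0.602, -0.001]
contact_force: [-0.2, -0.2, -0.2]
width: 57.1
finger_force: 0.0
```

Request:
jog_arm --motion '[{"linear": [0, 0, 0], "spin": 0, "claw": 0.2}, {"linear": [0, 0, 0], "spin": 0, "claw": 0.2}, {"linear": [0, 0, 0], "spin": 0, "claw": 0.2}, {"linear": [0, 0, 0], "spin": 0, "claw": 0.2}, {"linear": [0, 0, 0], "spin": 0, "claw": 0.2}]' --newtons 20

```text
clock: 2.65
tcp_pos: [547.8, 25.5, 166.6]
tool_rot: [0.001, 0.799, 0.602, 0.002]
contact_force: [8.2, -2.3, 0.5]
width: 24.2
finger_force: 19.9
```

The handle is held (24.2 mm wide) with the pads about 4 mm off-centre, which is acceptable. I ease the sideways load, raise the grip and shut the jaw along (-0.279, -0.960).

Request:
jog_arm --motion '[{"linear": [0.2, 0, 0], "spin": 0, "claw": 0.2}, {"linear": [0.06, -0.48, 0], "spin": 0, "claw": 0.2}, {"linear": [-0.08, -0.96, 0], "spin": 0, "claw": 0.2}, {"linear": [-0.22, -1.44, 0], "spin": 0, "claw": 0.2}, {"linear": [-0.36, -1.92, 0], "spin": 0, "claw": 0.2}]' --newtons 50

```text
clock: 3.15
tcp_pos: [543.5, 7.7, 166.4]
tool_rot: [0.0, 0.798, 0.602, 0.002]
contact_force: [3.4, 7.4, 6.1]
width: 24.1
finger_force: 50.0
```

Request:
jog_arm --motion '[{"linear": [-0.14, -0.48, 0], "spin": 0, "claw": 0.2}, {"linear": [-0.28, -0.96, 0], "spin": 0, "claw": 0.2}, {"linear": [-0.42, -1.44, 0], "spin": 0, "claw": 0.2}, {"linear": [-0.56, -1.92, 0], "spin": 0, "claw": 0.2}, {"linear": [-0.56, -1.92, 0], "spin": 0, "claw": 0.2}]'

```text
clock: 3.65
tcp_pos: [537.6, -12.3, 166.3]
tool_rot: [0.0, 0.799, 0.602, 0.001]
contact_force: [0.4, 1.9, 7.6]
width: 23.4
finger_force: 49.9
```

Request:
jog_arm --motion '[{"linear": [-0.07, -0.24, 0], "spin": 0, "claw": 0.2}, {"linear": [-0.14, -0.48, 0], "spin": 0, "claw": 0.2}, {"linear": [-0.2, -0.68, 0], "spin": 0, "claw": 0.2}, {"linear": [-0.25, -0.86, 0], "spin": 0, "claw": 0.2}]'

```text
clock: 4.05
tcp_pos: [535.4, -19.7, 166.4]
tool_rot: [-0.0, 0.798, 0.602, 0.002]
contact_force: [2.7, 8.9, 6.5]
width: 23.5
finger_force: 50.0
```

Request:
jog_arm --motion '[{"linear": [-0.03, -0.1, 0], "spin": 0, "claw": 0.2}, {"linear": [-0.06, -0.2, 0], "spin": 0, "claw": 0.2}, {"linear": [-0.06, -0.2, 0], "spin": 0, "claw": 0.2}]'

```text
clock: 4.35
tcp_pos: [534.8, -21.8, 166.4]
tool_rot: [-0.0, 0.798, 0.602, 0.002]
contact_force: [2.7, 8.9, 6.9]
width: 23.8
finger_force: 50.0
```

Request:
jog_arm --motion '[{"linear": [-0.03, -0.1, 0], "spin": 0, "claw": 0.2}, {"linear": [-0.06, -0.2, 0], "spin": 0, "claw": 0.2}, {"linear": [-0.06, -0.2, 0], "spin": 0, "claw": 0.2}]'

```text
clock: 4.65
tcp_pos: [534.6, -22.7, 166.4]
tool_rot: [-0.0, 0.798, 0.603, 0.002]
contact_force: [5.8, 14.1, 5.8]
width: 23.6
finger_force: 50.0
```

Request:
jog_arm --motion '[{"linear": [-0.03, -0.1, 0], "spin": 0, "claw": 0.2}, {"linear": [-0.06, -0.2, 0], "spin": 0, "claw": 0.2}, {"linear": [-0.06, -0.2, 0], "spin": 0, "claw": 0.2}]'

```text
clock: 4.95
tcp_pos: [534.5, -22.8, 166.5]
tool_rot: [-0.001, 0.797, 0.603, 0.003]
contact_force: [9.5, 25.4, 3.0]
width: 23.5
finger_force: 50.0
```

Force now rises with no further travel, at about 50 mm, so both jaws are bearing. I push a little more for a firm clamp.

Request:
jog_arm --motion '[{"linear": [-0.03, -0.1, 0], "spin": 0, "claw": 0.2}, {"linear": [-0.03, -0.1, 0], "spin": 0, "claw": 0.2}, {"linear": [-0.03, -0.1, 0], "spin": 0, "claw": 0.2}]'

```text
clock: 5.25
tcp_pos: [534.5, -22.9, 166.5]
tool_rot: [-0.001, 0.797, 0.604, 0.003]
contact_force: [10.6, 30.6, 0.6]
width: 23.7
finger_force: 50.1
```

```bash
python3 - <<'E'
from bench import env
import cv2,numpy as np
s=env.sense();print(np.round(s["tcp_pos"],1),np.round(s["contact_force"],1))
S=env.capture("side");cv2.imwrite("pics/side1.png",cv2.convertScaleAbs(cv2.resize(S[170:310,170:370],None,fx=4,fy=4,interpolation=cv2.INTER_CUBIC),alpha=1.6))
E
```

```text
[534.5 -22.9 166.5] [10.6 30.6  0.6]
```

View pics/side1.png

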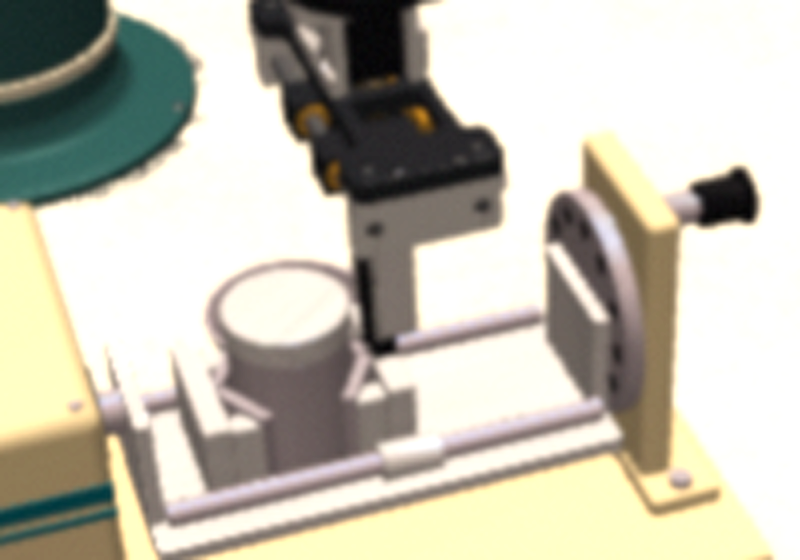

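Both V jaws seat on the canister (lid at (285,305) in the crop), held with about 32 N. I back off the push, release and rise.

Request:
jog_arm --motion '[{"linear": [0.06, 0.2, 0], "spin": 0, "claw": 0.2}, {"linear": [0.11, 0.38, 0], "spin": 0, "claw": 0.2}, {"linear": [0.11, 0.38, 0], "spin": 0, "claw": 0.55}, {"linear": [0.11, 0.38, 0], "spin": 0, "claw": 0.55}, {"linear": [0.11, 0.38, 0], "spin": 0, "claw": 0.55}]'

```text
clock: 5.8
tcp_pos: [533.1, -24.9, 165.3]
tool_rot: [-0.0, 0.799, 0.602, -0.0]
contact_force: [0.5, -0.1, 0.6]
width: 44.7
finger_force: 0.0
```

Request:
jog_arm --motion '[{"linear": [0, 0, 2], "spin": 0, "claw": 0.55}, {"linear": [0, 0, 6], "spin": 0, "claw": 0.55}, {"linear": [0, 0, 10], "spin": 0, "claw": 0.55}, {"linear": [1, 3, 12], "spin": 0, "claw": 0.6}, {"linear": [2, 7, 12], "spin": 0, "claw": 0.6}]'

```text
clock: 6.3
tcp_pos: [554.6, 44.4, 288.7]
tool_rot: [0.001, 0.8, 0.6, 0.002]
contact_force: [1.0, 0.9, -1.0]
width: 56.5
finger_force: 0.0
```

Request:
jog_arm --motion '[{"linear": [1.2, 4, 0], "spin": 0, "claw": 0.6}, {"linear": [2.4, 8, 0], "spin": 0, "claw": 0.6}, {"linear": [3, 10, 0], "spin": 0, "claw": 0.6}, {"linear": [3, 10, 0], "spin": 0, "claw": 0.6}, {"linear": [3, 10, 0], "spin": 0, "claw": 0.6}]'

```text
clock: 6.8
tcp_pos: [583.2, 144.4, 285.0]
tool_rot: [0.0, 0.799, 0.602, -0.0]
contact_force: [0.7, 0.1, -0.4]
width: 56.5
finger_force: 0.0
```

```bash
python3 - <<'E'
from bench import env
import cv2,numpy as np,pickle
from h import *
s=env.sense();c=env.get_calibration("wrist");print(np.round(s["tcp_pos"],1),np.round(s["tool_rot"],3),np.round(s["contact_force"],1),s["clock"])
W=env.capture("wrist");cv2.imwrite("pics/w2.png",W);pickle.dump(c,open("w2.pkl","wb"))
T=env.capture("top");cv2.imwrite("pics/top2.png",T)
E
```

```text
[583.2 144.4 285. ] [ 0.     0.799  0.602 -0.   ] [ 0.7  0.1 -0.4] 6.8
```

View pics/w2.png

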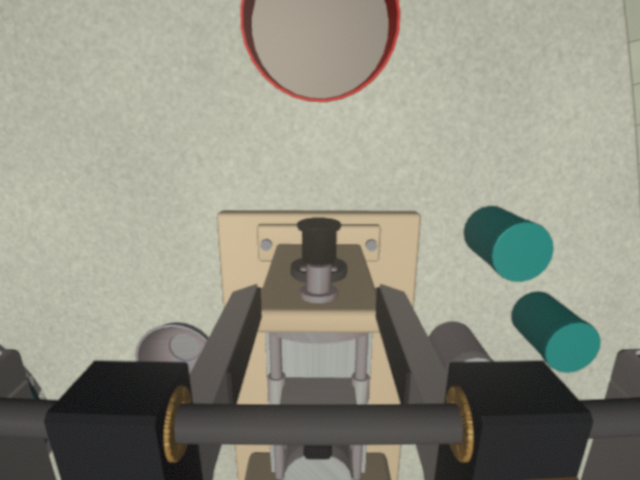

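The wrist view shows the knob's flange at (320,224) and its barrel down to about (318,264). The handle is still shut against the canister at (317,450), and the sieve at (320,45) is well clear.

```bash
python3 - <<'E'
import cv2,numpy as np,pickle
from h import *
c=pickle.load(open("w2.pkl","rb"));im=cv2.imread("pics/w2.png");g=im.max(2)
print("cam",ray(c,(318,242))[0].round(1))
print(g[212:275,319].tolist());
for r in(224,248,256): print(r,[int(i)+285 for i in np.where(g[r,285:355]<70)[0][[0,-1]]])
u=np.array([.279,.960,0]);v=np.array([.960,-.279,0])
f=onz(c,(320,219),159.5);n=onz(c,(319,264),187.5);b=onz(c,(319,250),187)
for nm,p,o in(("flange",f,-16.5),("near",n,11.5)): print(nm,p.round(1),"->mid",(p+o*u).round(1))
print("clamped jaw check: handle",onz(c,(317,450),185).round(1))
E
```

```text
cam [606.9 225.  445.3]
[118, 137, 161, 176, 166, 131, 87, 63, 60, 60, 61, 60, 62, 59, 59, 63, 63, 64, 63, 60, 62, 63, 64, 62, 61, 62, 62, 61, 63, 61, 62, 60, 61, 60, 60, 60, 58, 59, 58, 58, 58, 58, 59, 56, 57, 58, 57, 57, 55, 55, 56, 57, 64, 77, 88, 110, 132, 142, 144, 146, 147, 145, 145]
224 [298, 339]
248 [303, 335]
256 [303, 335]
flange [589.3 159.3 159.5] ->mid [584.7 143.5 159.5]
near [581.7 135.5 187.5] ->mid [584.9 146.5 187.5]
clamped jaw check: handle [535.  -21.7 185. ]
```

Knob mid-barrel is at about (584.8, 145) at z 175. I descend and grip it.

Request:
jog_arm --motion '[{"linear": [0.15, 0, -4], "spin": 0, "claw": 0.6}, {"linear": [0.15, 0, -8], "spin": 0, "claw": 0.6}, {"linear": [0.15, 0, -10], "spin": 0, "claw": 0.6}, {"linear": [0.15, 0, -11], "spin": 0, "claw": 0.6}, {"linear": [0.15, 0, -11], "spin": 0, "claw": 0.6}]'

```text
clock: 7.4
tcp_pos: [584.5, 144.5, 174.8]
tool_rot: [-0.0, 0.799, 0.601, -0.001]
contact_force: [0.3, -0.5, -0.4]
width: 56.6
finger_force: 0.0
```

Request:
jog_arm --motion '[{"linear": [0, 0, 0], "spin": 0, "claw": 0.2}, {"linear": [0, 0, 0], "spin": 0, "claw": 0.2}, {"linear": [0, 0, 0], "spin": 0, "claw": 0.2}, {"linear": [0, 0, 0], "spin": 0, "claw": 0.2}, {"linear": [0, 0, 0], "spin": 0, "claw": 0.2}]' --newtons 40

```text
clock: 7.9
tcp_pos: [584.1, 145.9, 175.6]
tool_rot: [-0.001, 0.798, 0.602, -0.0]
contact_force: [-8.7, 1.4, 6.4]
width: 24.3
finger_force: 40.0
```

Gripped at 24.3 mm. I ease the side load and pull straight out in small steps.

Request:
jog_arm --motion '[{"linear": [-0.15, 0.04, 0.08], "spin": 0, "claw": 0.2}, {"linear": [-0.07, 0.33, 0.08], "spin": 0, "claw": 0.2}, {"linear": [0.02, 0.62, 0.08], "spin": 0, "claw": 0.2}, {"linear": [0.1, 0.9, 0.08], "spin": 0, "claw": 0.2}, {"linear": [0.1, 0.9, 0.08], "spin": 0, "claw": 0.2}]'

```text
clock: 8.4
tcp_pos: [585.9, 152.3, 175.8]
tool_rot: [0.001, 0.799, 0.601, -0.001]
contact_force: [0.5, -11.6, -2.0]
width: 24.1
finger_force: 40.0
```

Request:
jog_arm --motion '[{"linear": [0.06, 0.19, 0], "spin": 0, "claw": 0.2}, {"linear": [0.11, 0.38, 0], "spin": 0, "claw": 0.2}, {"linear": [0.11, 0.38, 0], "spin": 0, "claw": 0.2}]'

```text
clock: 8.7
tcp_pos: [586.8, 155.6, 175.7]
tool_rot: [0.001, 0.799, 0.601, -0.001]
contact_force: [0.2, -13.6, -2.0]
width: 24.0
finger_force: 40.0
```

The pull is at 10 mm, and 13.6 N matches the spring there. I continue to the stop.

Request:
jog_arm --motion '[{"linear": [0.05, 0.18, 0], "spin": 0, "claw": 0.2}, {"linear": [0.08, 0.3, 0], "spin": 0, "claw": 0.2}, {"linear": [0.08, 0.3, 0], "spin": 0, "claw": 0.2}]' --newtons 50

```text
clock: 9.0
tcp_pos: [587.5, 157.6, 175.7]
tool_rot: [0.001, 0.799, 0.601, -0.002]
contact_force: [-2.4, -16.5, 0.6]
width: 24.0
finger_force: 50.0
```

Request:
jog_arm --motion '[{"linear": [0.05, 0.18, 0], "spin": 0, "claw": 0.2}, {"linear": [0.05, 0.18, 0], "spin": 0, "claw": 0.2}, {"linear": [0.05, 0.18, 0], "spin": 0, "claw": 0.2}]'

```text
clock: 9.3
tcp_pos: [587.5, 157.8, 175.7]
tool_rot: [0.002, 0.8, 0.6, -0.003]
contact_force: [-7.2, -25.1, 4.3]
width: 23.9
finger_force: 50.0
```

At the stop: 12.3 mm travelled and the force jumped to 26 N. I let it settle and check the scene.

Request:
jog_arm --motion '[{"linear": [0, 0, 0], "spin": 0, "claw": 0.2}, {"linear": [0, 0, 0], "spin": 0, "claw": 0.2}, {"linear": [0, 0, 0], "spin": 0, "claw": 0.2}]'

```text
clock: 9.6
tcp_pos: [587.5, 157.7, 175.6]
tool_rot: [0.002, 0.8, 0.6, -0.003]
contact_force: [-7.5, -25.0, 4.9]
width: 23.8
finger_force: 50.0
```

```bash
python3 - <<'E'
from bench import env
import cv2,numpy as np
S=env.capture("side");cv2.imwrite("pics/side3.png",cv2.convertScaleAbs(cv2.resize(S[110:420,90:460],None,fx=1.9,fy=1.9,interpolation=cv2.INTER_CUBIC),alpha=1.6))
s=env.sense();print(np.round(s["tcp_pos"],1),np.round(s["contact_force"],1),s["width"])
E
```

```text
[587.5 157.7 175.6] [ -7.5 -24.5   3.8] 23.842340636817262
```

View pics/side3.png

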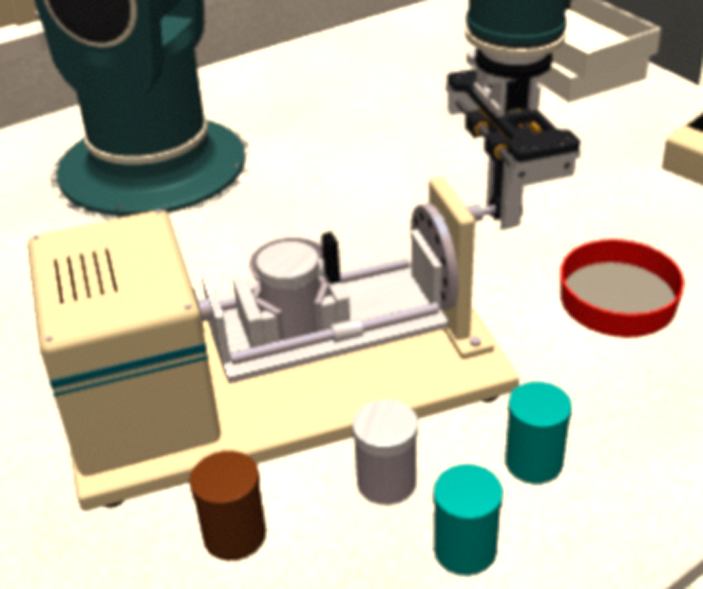

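The crop shows the canister clamped between both Vs (287,285) and the cradle level. The knob is held pulled out at (505,212), and the bystanders stand where they were.

```bash
python3 -c "
from bench import env
print(env.hand_in())"
```

```text
the job is handed in; nothing more can be done
None
```

I clamped the canister between both jaws (about 32 N push, roughly 50 mm of jaw travel), then pulled the index plunger about 12 mm to its stop and handed in while holding it there, with the cradle level and nothing else moved.

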